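# Sort the marquetry templates by colour

## Robot

A 6-joint arm with a two-finger parallel gripper is mounted at the origin on the work surface. World frame = base frame: x ahead of the robot, y to its left, z up, the work surface at z = 0. Lengths are in m, angles in rad, forces in N, time in s.
With the tool pointing down it reaches from about 0.3 to 0.775 m from the base axis. Payload 14.6 kg.
Tool frame: the origin (TCP) lies midway between the tips of the shut fingers; the grasp point (between the pads) lies 19 mm behind it (ctrl.pinch_z is the z of the grasp point in the tool frame, in m); z points along the fingers, y is the line along which they close (so a half turn about z gives the same grasp; the last joint's range is limited). The gripper opens to 94 mm and grips with 3 to 60 N. Pads are 16 mm wide; open, the fingers measure 119 mm over their backs; the gripper's body (75 mm by 177 mm) begins 78 mm behind the grasp point.
Start: joints at [-1.344, 0.3, 1.521, -0, 1.321, -0.067], TCP at [0.159, -0.526, 0.205] pointing down, gripper open.
Joint ranges: [-3.03, 3.03], [-0.79, 2.21], [0.23, 2.52], [-1.04, 4.18], [0, 3.07], [-2.55, 2.55]. Speed limits (rad/s): [2.22, 2.22, 2.57, 3.14, 3.14, 3.14].

## Interface

Orientations are given as [roll, pitch, yaw] about the fixed x, y, z axes, in that order (R = Rz(yaw) Ry(pitch) Rx(roll)).
In Python, from station import ctrl, camera, ticket gives the robot as it stands. The module is installed in compiled form; this text tells all that it offers.
- The arm moves only by the shell command python3 -m inch 'ROWS' [FORCE]. ROWS is text: rows parted by semicolons, each of 7 numbers parted by spaces: the opening, from -1 (shut) to 1 (fully open), then the shift along the tool's x, y, z in units of 0.03 m (1.0 is 0.03 m), then the turn, a rotation vector about the tool's x, y, z in units of 10 degrees (1.0 is 10 degrees). In form: grip dx dy dz rx ry rz; .... A call has 1 to 10 rows; each row shifts and turns the commanded pose from where the row before left it, along the tool's axes as they then stand; what a row does not reach is not made up. A row lasts 1/8 s, in which the tool goes at most 62.5 mm and 10.7 degrees, less where a joint would pass 70% of its speed; a pose out of reach is approached as far as the arm can. A call with a number of a shift or a turn outside -1 to 1 is refused whole. A call with a gripper value outside its range is refused whole. The fingers move at their own pace and stop on an object; FORCE is the grip in N (left out, the last holds). Time passes only in rows, so rows that do not move let the fingers close. It gives the time, the measured TCP pose, the force, the opening and the grip force at its end, in the units of the state.
- ctrl.get_obs(): the state, without advancing time (a new reading comes with each control period).
- camera(name): name is "scene" or "top" or "wrist"; returns a dict with "img" (420x560x3 uint8, blue, green, red), "range_z" (420x560 float32, m along the optical axis (not along the pixel's ray), 0 where there is no reading), "intrinsics" (3x3 intrinsics, pixels), "k1" (the pictures are not rectified: a ray, as slopes to the right and down, at radius r is drawn at 1 + k1 r^2 times it, then the intrinsics apply), "view" (4x4, takes a point from world to camera coordinates). Camera axes: x right, y down, z forward; pixel columns grow to the right and rows downward; lengths in m; the calibration is good to about 2 mm. A picture is of the moment at which its call begins.
- ticket.hand_in(): hands the job in; it is judged then, once.
The state is a dict: "time_s": time; "qpos": joint angles; "joint_vel": joint speeds; "tau": joint torques, N m; "ee_pos": TCP position; "eef_rot": TCP orientation; "force": force on the tool from outside, world axes, zero at the start; "moment": the same for the moment, N m; "grip_width": finger opening in m; "grip_force": force on a finger pad.
Only numpy, scipy, OpenCV 4.12 (cv2) and the standard library are available. Lean on these libraries where they do the work, as an engineer would, in place of code of your own. Each camera call takes 0.05 s, during which the arm holds its last target. There are 200 camera calls.

## Task

Tidy the marquetry bench by colour: take the red window template off its hook stand and put it with the other red template into the red tray, and put both blue templates into the blue tray. Lower them into the trays rather than letting them drop or throwing them. Leave the bare-wood template, the glue bottle and the tin where they are.

Things in the scene. Friction and masses are not known exactly. Their poses are not given: they have to be found in the camera images.
- red_tray: open tray with red walls and red floor, fixed to the bench, outside 250 (its x) by 180 (its y) by 45 mm high, walls and floor 5 mm thick. Origin: centre of the underside. Stands to the left or right of the work; the two trays may be swapped
- blue_tray: open tray with blue walls and blue floor, fixed to the bench, outside 250 (its x) by 180 (its y) by 45 mm high, walls and floor 5 mm thick. Origin: centre of the underside. Stands to the left or right of the work; the two trays may be swapped
- red_template: flat red template lying on the bench, 100 mm long (its x) by 60 wide (its y) by 8 thick, oval outline, with an upright dark wooden rib along its middle to hold it by: 64 long (x), 14 wide (y), from 8 up to 36 mm above the bench. Origin: centre of the underside, z up. About 90 g
- blue_oval: flat blue template lying on the bench, 100 mm long (its x) by 60 wide (its y) by 8 thick, oval outline, with an upright dark wooden rib along its middle to hold it by: 64 long (x), 14 wide (y), from 8 up to 36 mm above the bench. Origin: centre of the underside, z up. About 90 g
- blue_waisted: flat blue template lying on the bench, 100 mm long (its x) by 60 wide (its y) by 8 thick, figure-eight outline (two overlapping discs), with an upright dark wooden rib along its middle to hold it by: 64 long (x), 14 wide (y), from 8 up to 36 mm above the bench. Origin: centre of the underside, z up. About 90 g
- wood_template: flat bare plywood template lying on the bench, 100 mm long (its x) by 60 wide (its y) by 8 thick, one end round and one end square, with an upright dark wooden rib along its middle to hold it by: 64 long (x), 14 wide (y), from 8 up to 36 mm above the bench. Origin: centre of the underside, z up. About 90 g. Not to be moved
- red_window: red upright frame, 110 mm wide (its y), 10 thick (x), 110 high (z), hanging on the two prongs of the stand by the upper edge of its window. The window is 74 wide by 55 high, 21 to 76 mm above the lower edge; the 34 mm high bar over it can be gripped across its thickness, between the prongs (52 mm apart). Origin: centre of the lower edge, 94 mm above the bench while hanging. 90 g
- red_window_mid (a point): the middle of the red window template, 55 mm above the centre of its lower edge
- stand: fixed hook stand: wooden foot 100 by 150 by 14 mm, two bent 6 mm steel rods at y = -26 and +26 mm. They rise 65 mm behind the origin (+x), then run level at 167 mm (rod centre) towards -x to 35 mm before the origin; the upturned tips reach 180 mm high, 40 mm before it. The window template hangs across them over the origin. Origin: on the bench, z up
- glue: white glue bottle, yellow label, orange cap, 56 mm across, 150 high, loose. Origin: centre of the underside. Not to be moved
- tin: small open steel tin, 76 mm across, 50 high, loose. Origin: centre of the underside. Not to be moved
There are look-alikes about, which are no part of the job. There is more than one size of the red_template; the one meant has the size given above.

How it is judged:
By the outcome, as a careful person would: the job done as asked, in the order asked, and still so for the second after the job is handed in, with the robot touching nothing.
It also fails if it takes over 72 s, if anything falls off the work surface, if the arm or the gripper's body presses on something with over 40 N, if the wrist force passes 120 N, or if a joint passes its speed limit or range.

## Working session

There is one attempt and no reset: what is moved stays moved. The work goes in short steps, Python scripts to look and compute and a shell command to move; the robot and the scene stay as the last step left them, time stands still between calls to the robot, and variables do not carry over. Pictures are saved under pics/ and viewed, at most 10 in all, crops included, and the job is handed in when it is done.

```bash
mkdir -p pics; python3 - <<'E'
from station import ctrl,camera
import cv2,numpy as np
o=ctrl.get_obs();print(o,ctrl.pinch_z)
for n in("top","scene"):
    c=camera(n);cv2.imwrite(f"pics/{n}0.png",c["img"]);np.savez(f"{n}0.npz",**c);print(c["k1"],c["intrinsics"],np.round(c["view"],3))
E
```

```text
{'time_s': 0.0, 'qpos': array([-1.34360048e+00,  3.00443060e-01,  1.52160605e+00, -2.33417734e-05,
        1.32073704e+00, -6.65866727e-02]), 'joint_vel': array([-1.86943968e-03,  8.41723061e-04,  8.69723317e-05,  1.03370683e-04,
        4.73903216e-04,  1.03223407e-03]), 'tau': array([-4.04306365e-04, -5.31810558e+01, -3.52739882e+01,  7.07698544e-02,
        2.44465366e-02, -2.07552062e-04]), 'ee_pos': array([ 0.15920042, -0.52615902,  0.20489116]), 'eef_rot': array([-3.14040029e+00, -5.68538958e-05,  2.93788274e-01]), 'force': array([-0.02201662,  0.32595147, -0.15051977]), 'moment': array([-0.01607428,  0.00138909,  0.01801196]), 'grip_force': 0.0, 'grip_width': 0.09398543025779488} -0.0188
-0.1534627842107793 [[469.13630437   0.         276.23788254]
 [  0.         469.13630437 207.19709412]
 [  0.           0.           1.        ]] [[ 6.000e-03 -1.000e+00  0.000e+00 -1.100e-02]
 [-9.940e-01 -6.000e-03 -1.090e-01  5.380e-01]
 [ 1.090e-01  1.000e-03 -9.940e-01  1.049e+00]
 [ 0.000e+00  0.000e+00  0.000e+00  1.000e+00]]
-0.03603381753398175 [[395.62962876   0.         278.75833702]
 [  0.         395.62962876 210.43741534]
 [  0.           0.           1.        ]] [[-0.777  0.629  0.015  0.433]
 [ 0.429  0.548 -0.718 -0.148]
 [-0.46  -0.551 -0.696  1.2  ]
 [ 0.     0.     0.     1.   ]]
```

View pics/top0.png

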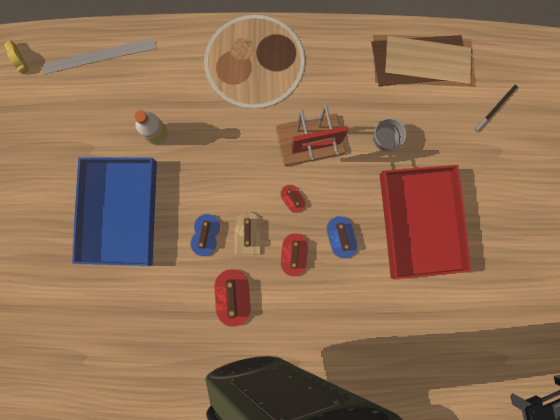

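View pics/scene0.png

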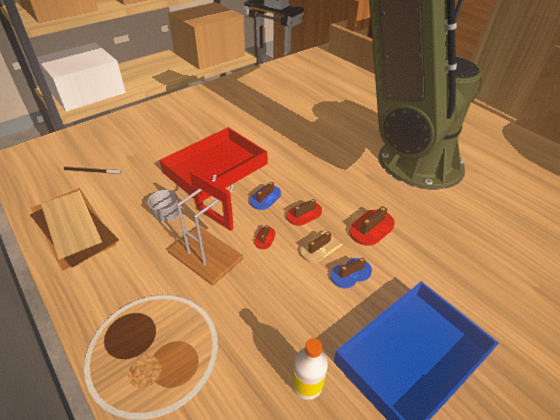

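Top view: reds at (293,198) small, (294,254) medium, (232,297) large. Blues: waisted (205,235), oval (342,237). Wood template (248,233), window on stand (320,138), blue tray (115,212), red tray (426,222), bottle (150,127), tin (389,135). I'll measure them and enlarge the red candidates.

```bash
cat > h.py <<'E'
import numpy as np,cv2
def load(f): return dict(np.load(f))
def rays(c,uv):
    n=cv2.undistortPoints(np.float64(uv).reshape(-1,1,2),c["intrinsics"],np.array([float(c["k1"]),0,0,0]))[:,0]
    return np.c_[n,np.ones(len(n))]
def toW(c,p): V=c["view"]; return (p-V[:3,3])@V[:3,:3]
def plane(c,uv,z):
    d=rays(c,uv)@c["view"][:3,:3]; o=toW(c,np.zeros((1,3)))[0]
    return o+d*((z-o[2])/d[:,2])[:,None]
def cloud(c,m):
    v,u=np.nonzero(m); z=c["range_z"][v,u]; k=z>0
    return toW(c,rays(c,np.c_[u,v][k])*z[k][:,None])
def mask(c,col):
    h=cv2.cvtColor(c["img"],cv2.COLOR_BGR2HSV); H,S,V=cv2.split(h)
    m=((H<6)|(H>174))&(S>170)&(V>70) if col=="red" else (abs(H.astype(int)-113)<12)&(S>130)&(V>50)
    return m.astype(np.uint8)
def rect(p):
    (x,y),(a,b),t=cv2.minAreaRect(np.float32(p[:,:2]*1000))
    if a<b:a,b,t=b,a,t+90
    return np.round([x/1000,y/1000,a,b,(t+90)%180-90],3)
E
python3 - <<'E'
from h import *
c=load("top0.npz")
for col in("red","blue"):
    m=mask(c,col);cs,_=cv2.findContours(m,cv2.RETR_EXTERNAL,2)
    for k in cs:
        if cv2.contourArea(k)<150: continue
        uv=k[:,0]; tray=cv2.contourArea(k)>4000
        r=rect(plane(c,uv,.045 if tray else .008))
        f=np.zeros_like(m);cv2.drawContours(f,[k],-1,1,-1)
        f=cv2.dilate(f,np.ones((3,3)))
        P=cloud(c,f); 
        print(col,uv.mean(0).round(),"outline",r,"zmax",np.percentile(P[:,2],[5,50,98]).round(3))
        if not tray:
            t=P[P[:,2]>.026]
            if len(t)>8: print("   rib",rect(t),np.median(t[:,2]).round(4),len(t))
# ribs by dark mask
W=cv2.resize(c["img"][175:335,190:370],None,fx=4,fy=4,interpolation=cv2.INTER_CUBIC);cv2.imwrite("pics/crop1.png",W[:600])
g=cv2.cvtColor(c["img"],cv2.COLOR_BGR2HSV)
# window
P=cloud(c,mask(c,"red"));P=P[P[:,2]>.12];print("win",rect(P),P[:,2].max(),rect(P[P[:,2]>.195]),len(P))
s=load("scene0.npz");P=cloud(s,mask(s,"red"));P=P[P[:,2]>.085];print("win scene",rect(P),np.percentile(P[:,2],[1,99]),rect(P[P[:,2]>.17]),len(P))
E
```

```text
red [229. 296.] outline [3.30000e-01 9.60000e-02 1.27602e+02 7.08890e+01 3.47100e+00] zmax [0.007 0.012 0.048]
   rib [ 0.33   0.094 86.256 18.072  5.599] 0.0474 54
red [294. 254.] outline [ 4.3200e-01 -4.7000e-02  9.4223e+01  5.2524e+01 -3.7500e+00] zmax [0.002 0.009 0.035]
   rib [ 4.3000e-01 -4.9000e-02  6.2114e+01  1.2586e+01 -4.0020e+00] 0.0354 22
red [289. 197.] outline [ 5.6200e-01 -4.5000e-02  6.5518e+01  3.9079e+01  2.6646e+01] zmax [0.002 0.007 0.026]
   rib [ 0.561 -0.042 40.61   6.752 23.582] 0.0268 9
red [424. 222.] outline [  0.507  -0.35  248.409 189.245   5.269] zmax [0.004 0.008 0.048]
red [318. 134.] outline [ 7.19000e-01 -1.10000e-01  1.36428e+02  1.85130e+01 -7.32830e+01] zmax [0.015 0.204 0.208]
   rib [ 6.70000e-01 -9.30000e-02  1.09252e+02  2.06140e+01 -7.75300e+01] 0.2047 332
blue [338. 237.] outline [ 0.472 -0.158 95.581 53.191  9.383] zmax [0.001 0.009 0.016]
blue [202. 234.] outline [ 0.475  0.162 94.917 51.907 -4.915] zmax [0.002 0.009 0.036]
   rib [  0.477   0.163  62.023  12.143 -19.916] 0.0361 24
blue [106. 208.] outline [  0.527   0.372 246.155 179.621  -0.355] zmax [0.004 0.008 0.048]
win [ 6.66000e-01 -9.30000e-02  1.07558e+02  9.29400e+00 -7.73470e+01] 0.2098293645476717 [ 6.66000e-01 -9.40000e-02  1.07001e+02  9.29400e+00 -7.73470e+01] 230
win scene [ 6.69000e-01 -9.50000e-02  1.12745e+02  1.18480e+01 -7.75830e+01] [0.10070894 0.20635619] [ 6.69000e-01 -9.40000e-02  1.10633e+02  1.11660e+01 -7.75910e+01] 1079
```

View pics/crop1.png

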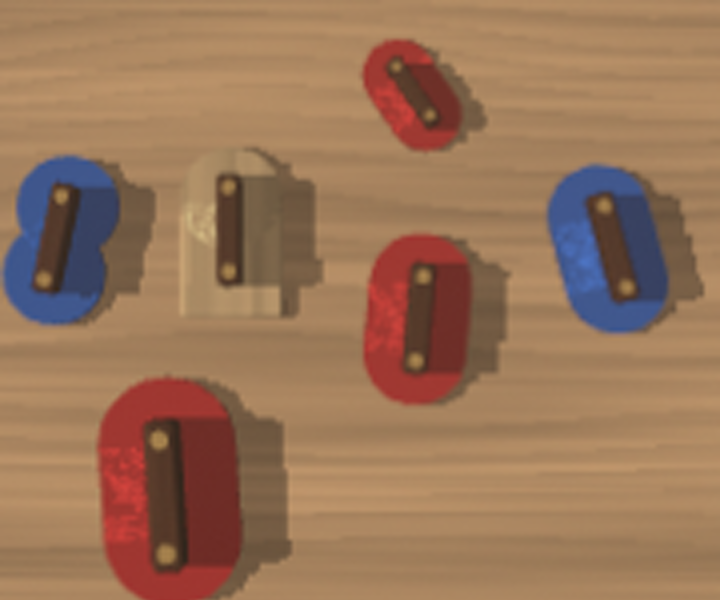

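Named candidates: red (293,198) outline about 66 x 39 mm, (294,254) 94 x 53 with rib 62 x 12.6 at 35 mm high, (232,297) 128 x 71 with rib 86 at 47 mm. The middle one, at crop (420,318), matches the 100 x 60 size once the edge pixels lost from the mask are allowed for. The blue waisted one is at crop (60,240) and the blue oval at (607,248). Next I need the exact rib poses and tray poses.

```bash
cat >> h.py <<'E'
from scipy.spatial.transform import Rotation as R
def delta(p=None,rpy=None,o=None):
    """shift (units of 30mm, current tool axes) and rotvec (units 10deg, tool axes) to the target"""
    from station import ctrl
    o=o or ctrl.get_obs(); R0=R.from_euler("xyz",o["eef_rot"])
    print("t",round(o["time_s"],2),"p",o["ee_pos"].round(4),"rpy",np.degrees(o["eef_rot"]).round(1),"w",round(o["grip_width"],4),"q",o["qpos"].round(2))
    R1=R.from_euler("xyz",rpy,degrees=True) if rpy is not None else R0
    if p is not None: print("shift now",(R0.inv().apply(np.array(p)-o["ee_pos"])/.03).round(2)," after turn",(R1.inv().apply(np.array(p)-o["ee_pos"])/.03).round(2))
    print("turn",(np.degrees((R0.inv()*R1).as_rotvec())/10).round(2))
E
python3 - <<'E'
from h import *
c=load("top0.npz")
for n,a,b in(("red",(424,275),(415,361)),("waist",(62,195),(43,280)),("oval",(603,205),(627,288)),("wood",(228,187),(228,272))):
    uv=np.array([190,175])+(np.array([a,b])+.5)/4-.5
    p=plane(c,uv,.036);d=p[0]-p[1];print(n,p.mean(0).round(4),np.degrees(np.arctan2(d[1],d[0])).round(1),np.linalg.norm(d).round(4))
for col in("red","blue"):
  for n in("top","scene"):
    s=load(n+"0.npz");m=mask(s,col);P=cloud(s,m);y=P[:,1]
    P=P[(P[:,2]>.036)&(P[:,2]<.05)&(abs(y)>.22)];print(col,n,rect(P),len(P))
delta([.668,-.094,.26],[180,0,102.4])
E
```

```text
red [ 0.431  -0.0499  0.036 ] -5.8 0.0489
waist [0.4752 0.1593 0.036 ] -11.6 0.0496
oval [ 0.472  -0.1613  0.036 ] 15.9 0.0491
wood [0.4805 0.0591 0.036 ] 0.7 0.0484
red top [  0.508  -0.354 248.268 182.693   5.099] 956
red scene [  0.51   -0.356 253.71  185.011   4.837] 756
blue top [ 5.28000e-01  3.72000e-01  2.46499e+02  1.80778e+02 -1.80000e-01] 593
blue scene [  0.529   0.371 252.297 179.564  -0.41 ] 1240
t 0.1 p [ 0.1592 -0.5262  0.205 ] rpy [-179.9   -0.    16.8] w 0.0937 q [-1.34  0.3   1.52  0.    1.32 -0.07]
shift now [20.4  -8.88 -1.82]  after turn [10.43 19.66 -1.83]
turn [-0.   -0.   -8.56]
```

```bash
python3 -m inch '0.2 0 0 -0.3 0 0 -1;0.2 0 0 -0.3 0 0 -1;0.2 0 0 -0.3 0 0 -1;0.2 0 0 -0.3 0 0 -1;0.2 0 0 -0.3 0 0 -1;0.2 0 0 -0.3 0 0 -1;0.2 0 0 -0.3 0 0 -1;0.2 0 0 -0.3 0 0 -1;0.2 0 0 -0.1 0 0 -0.56' 30
python3 -m inch '0.2 0.5 0.95 0 0 0 0;0.2 0.5 0.95 0 0 0 0;0.2 0.5 0.95 0 0 0 0;0.2 0.5 0.95 0 0 0 0;0.2 0.5 0.95 0 0 0 0;0.2 0.5 0.95 0 0 0 0;0.2 0.5 0.95 0 0 0 0;0.2 0.5 0.95 0 0 0 0;0.2 0.5 0.95 0 0 0 0;0.2 0.5 0.95 0 0 0 0'
python3 -c "
from h import *
delta([.668,-.094,.25],[180,0,102.4])"
```

```text
time_s: 1.23
ee_pos: [0.1593, -0.5265, 0.2807]
eef_rot: [-3.142, 0.0, 1.792]
force: [-0.1, 0.3, -1.0]
grip_width: 0.0567
grip_force: 0.0
time_s: 2.48
ee_pos: [0.4059, -0.3177, 0.2802]
eef_rot: [-3.141, -0.0, 1.788]
force: [-0.3, -0.6, -0.0]
grip_width: 0.0567
grip_force: 0.0
t 2.48 p [ 0.4059 -0.3177  0.2802] rpy [-180.    -0.   102.4] w 0.0567 q [-0.74  0.17  1.5   0.    1.47 -0.95]
shift now [ 5.4  10.14  1.01]  after turn [ 5.41 10.13  1.01]
turn [-0. -0.  0.]
```

```bash
python3 -m inch '0.2 0.5 0.95 0 0 0 0;0.2 0.5 0.95 0 0 0 0;0.2 0.5 0.95 0 0 0 0;0.2 0.5 0.95 0 0 0 0;0.2 0.5 0.95 0 0 0 0;0.2 0.5 0.95 0 0 0 0;0.2 0.5 0.95 0 0 0 0;0.2 0.5 0.95 0 0 0 0;0.2 0.5 0.95 0 0 0 0;0.2 0.5 0.95 0 0 0 0'
python3 -m inch '0.2 0.4 0.64 0 0 0 0;0.2 0 0 0 0 0 0'
python3 - <<'E'
from h import *
from station import camera
delta([.668,-.094,.168],[180,0,102.4])
c=camera("wrist");cv2.imwrite("pics/w1.png",c["img"]);P=cloud(c,mask(c,"red"));P=P[P[:,2]>.18];print(len(P),len(P) and rect(P))
E
```

```text
time_s: 3.72
ee_pos: [0.652, -0.1099, 0.28]
eef_rot: [-3.141, -0.0, 1.788]
force: [0.7, -0.4, 0.6]
grip_width: 0.0565
grip_force: 0.0
time_s: 3.98
ee_pos: [0.6679, -0.0939, 0.2793]
eef_rot: [-3.14, -0.001, 1.789]
force: [0.5, 0.1, 0.3]
grip_width: 0.0567
grip_force: 0.0
t 3.98 p [ 0.6679 -0.0939  0.2793] rpy [-179.9   -0.   102.5] w 0.0567 q [-0.19  0.56  0.99  0.    1.6  -0.41]
shift now [-0.01  0.01  3.71]  after turn [-0.    0.    3.71]
turn [-0.01 -0.    0.01]
1938 [ 6.66000e-01 -9.20000e-02  1.02198e+02  5.85360e+01 -4.88400e+01]
```

View pics/w1.png

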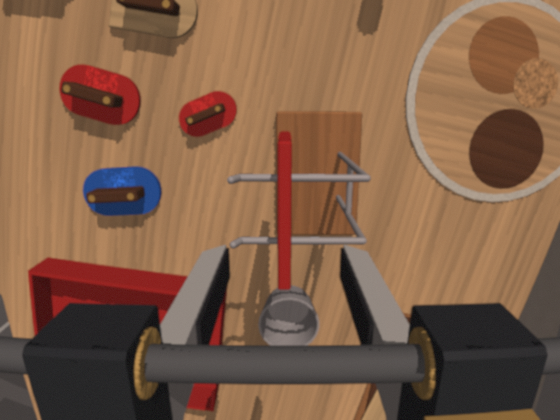

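The window bar (285,215) sits centred between the open fingers, with the prongs at rows 178 and 240. Descending to grip it.

```bash
python3 -m inch '0.2 0 0 0.9 0 0 0;0.2 0 0 0.9 0 0 0;0.2 0 0 0.9 0 0 0;0.2 0 0 0.5 0 0 0;0.2 0 0 0.5 0 0 0;-1 0 0 0 0 0 0;-1 0 0 0 0 0 0;-1 0 0 0 0 0 0;-1 0 0 0 0 0 0' 30
python3 -m inch '-1 0 0 -0.4 0 0 0;-1 0 0 -0.4 0 0 0;-1 0 0 0 0 0 0'
python3 - <<'E'
from h import *
from station import camera
delta()
c=camera("scene");P=cloud(c,mask(c,"red"));P=P[P[:,2]>.085];print(len(P),rect(P),np.percentile(P[:,2],[1,99]))
E
```

```text
time_s: 5.15
ee_pos: [0.6676, -0.0949, 0.1699]
eef_rot: [3.141, 0.0, 1.788]
force: [-0.3, 0.0, 0.5]
grip_width: 0.0198
grip_force: 0.0
time_s: 5.52
ee_pos: [0.6679, -0.095, 0.1951]
eef_rot: [3.139, 0.001, 1.788]
force: [-1.1, -0.0, -1.0]
grip_width: 0.0098
grip_force: 30.0
t 5.53 p [ 0.6679 -0.095   0.1951] rpy [1.799e+02 1.000e-01 1.024e+02] w 0.0098 q [-0.2   0.59  1.13 -0.    1.42 -0.41]
turn [0. 0. 0.]
960 [ 6.65000e-01 -8.40000e-02  1.13765e+02  8.61650e+01  6.79190e+01] [0.11564584 0.2210415 ]
```

```bash
python3 -m inch '-1 0 0 -0.5 0 0 0;-1 0 0 0 0 0 0;-1 0 -0.6 0 0 0 0;-1 0 -0.8 0 0 0 0;-1 0 -0.8 0 0 0 0;-1 0 -0.8 0 0 0 0;-1 0 -0.8 0 0 0 0;-1 0 0 0 0 0 0' 45
python3 - <<'E'
from h import *
from station import camera,ctrl
delta([.52,-.352,.26],[180,0,95])
o=ctrl.get_obs();print(o["force"].round(1))
c=camera("scene");P=cloud(c,mask(c,"red"));t=o["ee_pos"];P=P[(P[:,2]>.085)&(np.hypot(*(P[:,:2]-t[:2]).T)<.075)];print(len(P),rect(P),np.percentile(P[:,2],[.5,99.5]))
cv2.imwrite("pics/s1.png",c["img"])
E
```

```text
time_s: 6.58
ee_pos: [0.5555, -0.1197, 0.2089]
eef_rot: [3.141, 0.0, 1.787]
force: [0.6, 0.5, -1.2]
grip_width: 0.0093
grip_force: 45.0
t 6.58 p [ 0.5555 -0.1197  0.2089] rpy [180.    0.  102.4] w 0.0093 q [-0.28  0.34  1.46 -0.    1.34 -0.49]
shift now [-7.31 -2.82 -1.7 ]  after turn [-7.61 -1.85 -1.7 ]
turn [0.   0.   0.74]
[ 0.6  0.5 -1.2]
1058 [  0.557  -0.121 114.368  13.71  -77.053] [0.12556987 0.23461815]
```

View pics/s1.png

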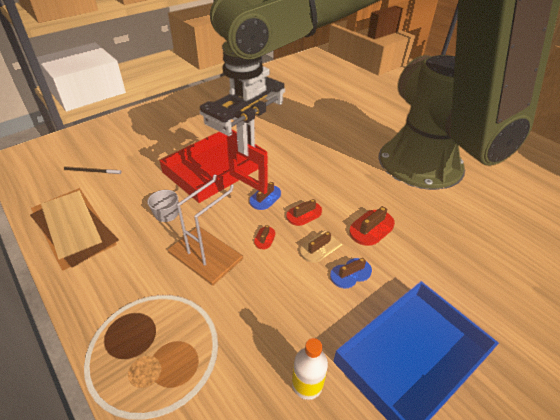

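Window held upright and square, at about (262,170) in the picture, clear of the stand. Moving over the red tray, then tilting it to lay it down.

```bash
python3 -m inch '-1 0 0 0 0 0 0.74;-1 -0.96 -0.1 0 0 0 0;-1 -0.96 -0.1 0 0 0 0;-1 -0.96 -0.1 0 0 0 0;-1 -0.96 -0.1 0 0 0 0;-1 -0.96 -0.1 0 0 0 0;-1 -0.96 -0.1 0 0 0 0;-1 -0.96 -0.1 0 0 0 0;-1 -0.96 -0.1 0 0 0 0;-1 0 0 0 0 0 0'
python3 -m inch '-1 0 0 0 -0.84 0 0;-1 0 0 0 -0.84 0 0;-1 0 0 0 -0.84 0 0;-1 0 0 0 -0.84 0 0;-1 0 0 0 -0.82 0 0;-1 0 0 0 -0.82 0 0;-1 0 0 0 0 0 0'
python3 - <<'E'
from h import *
z=np.array([.763,.0668,-.643]);x=np.array([-.0872,.9962,0]);y=np.cross(z,x)
rpy=R.from_matrix(np.c_[x,y,z]).as_euler("xyz",degrees=True);print(rpy)
delta([.5497,-.3515,.0607],rpy)
E
```

```text
time_s: 7.88
ee_pos: [0.5526, -0.3525, 0.2075]
eef_rot: [-3.141, -0.0, 1.657]
force: [-0.4, -0.3, -1.1]
grip_width: 0.0095
grip_force: 45.0
time_s: 8.75
ee_pos: [0.5518, -0.3504, 0.207]
eef_rot: [2.271, -0.003, 1.658]
force: [0.3, 0.2, -1.6]
grip_width: 0.0099
grip_force: 45.0
[ 1.30013958e+02 -2.31345555e-04  9.50027752e+01]
t 8.75 p [ 0.5518 -0.3504  0.207 ] rpy [130.1  -0.2  95. ] w 0.0099 q [-0.89  0.3   1.75  1.04  0.83 -1.62]
shift now [-0.04 -3.78  3.09]  after turn [-0.03 -3.78  3.08]
turn [-0.01 -0.01 -0.01]
```

```bash
python3 -m inch '-1 0 -0.75 0.62 0 0 0;-1 0 -0.75 0.62 0 0 0;-1 0 -0.75 0.62 0 0 0;-1 0 -0.75 0.62 0 0 0;-1 0 0 0 0 0 0'
python3 - <<'E'
from h import *
from station import camera,ctrl
delta([.5497,-.3515,.0607])
c=camera("top");P=cloud(c,mask(c,"red"));P=P[(P[:,2]>.052)&(P[:,1]<-.25)];print(len(P),len(P) and rect(P),P.min(0),P.max(0))
a=c["img"][140:300,330:500];b=camera("scene")["img"][110:230,130:300]
cv2.imwrite("pics/s2.png",np.hstack([cv2.resize(a,(400,400),interpolation=3),cv2.resize(b,(400,400),interpolation=3)]))
E
```

```text
time_s: 9.38
ee_pos: [0.5521, -0.3498, 0.0903]
eef_rot: [2.273, -0.003, 1.661]
force: [0.7, -0.6, -1.7]
grip_width: 0.0097
grip_force: 45.0
t 9.38 p [ 0.5521 -0.3498  0.0903] rpy [130.2  -0.2  95.2] w 0.0097 q [-0.89  0.49  1.81  1.27  0.73 -1.95]
shift now [-0.05 -0.81  0.57]  after turn [-0.05 -0.81  0.57]
turn [0. 0. 0.]
803 [  0.498  -0.354 222.272 112.983   5.739] [ 0.38182445 -0.4035818   0.0520325 ] [ 0.61078154 -0.28833829  0.19726049]
```

View pics/s2.png

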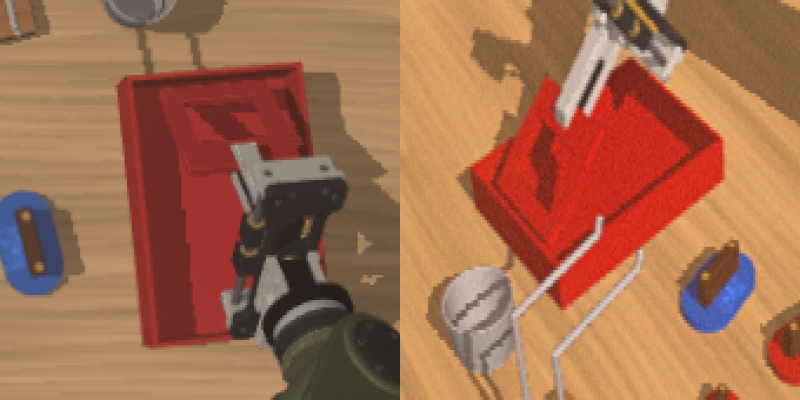

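The window is tilted inside the tray, left crop (230,130), with its lower edge near the far wall. Lowering the last bit.

```bash
python3 -m inch '-1 0 -0.2 0.14 0 0 0;-1 0 -0.2 0.14 0 0 0;-1 0 -0.2 0.14 0 0 0;-1 0 -0.08 0.06 0 0 0;-1 0 -0.06 0.05 0 0 0;-1 0 0 0 0 0 0'
python3 -m inch '-1 0 -0.06 0.05 0 0 0;-1 0 0 0 0 0 0'
```

```text
time_s: 10.22
ee_pos: [0.5496, -0.3514, 0.0645]
eef_rot: [2.269, 0.0, 1.659]
force: [-0.2, -0.5, -1.3]
grip_width: 0.0097
grip_force: 45.0
time_s: 10.48
ee_pos: [0.5501, -0.3517, 0.0635]
eef_rot: [2.267, 0.001, 1.659]
force: [-3.0, 1.1, 7.5]
grip_width: 0.0095
grip_force: 45.0
```

Contact at 7.5 N. Opening gradually so the window rides down on the lower finger.

```bash
python3 -m inch '-0.7 0 0 0 0 0 0;-0.6 0 0 0 0 0 0;-0.5 0 0 0 0 0 0;-0.4 0 0 0 0 0 0;-0.3 0 0 0 0 0 0;-0.2 0 0 0 0 0 0;-0.1 0 0 0 0 0 0;0 0 0 0 0 0 0;0.1 0 0 0 0 0 0;0.2 0 0 0 0 0 0' 20
python3 -m inch '0.3 0 0 0 0 0 0;0.4 0 0 0 0 0 0;0.5 0 0 0 0 0 0;0.6 0 0 0 0 0 0;0.7 0 0 0 0 0 0;0.8 0 0 0 0 0 0'
python3 - <<'E'
from h import *
from station import camera
delta()
b=camera("scene")["img"][110:230,130:300];c=camera("top")["img"][140:300,330:500]
cv2.imwrite("pics/s3.png",np.hstack([cv2.resize(c,(400,400),interpolation=3),cv2.resize(b,(400,400),interpolation=3)]))
E
```

```text
time_s: 11.72
ee_pos: [0.5495, -0.3513, 0.0621]
eef_rot: [2.269, -0.0, 1.659]
force: [-0.0, -0.6, -0.1]
grip_width: 0.0557
grip_force: 0.2
time_s: 12.48
ee_pos: [0.5495, -0.3513, 0.0621]
eef_rot: [2.269, -0.0, 1.659]
force: [-0.3, 0.7, -1.0]
grip_width: 0.0838
grip_force: 0.2
t 12.47 p [ 0.5495 -0.3513  0.0621] rpy [130.  -0.  95.] w 0.0838 q [-0.9   0.54  1.82  1.35  0.71 -2.04]
turn [0. 0. 0.]
```

View pics/s3.png

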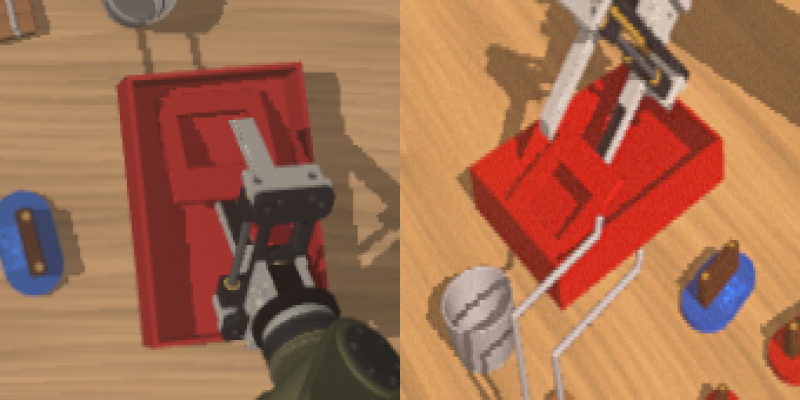

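The window now rests on the lower finger, left crop (215,150). I'll swing the tool more upright while lowering, so its edge slides down the finger to the floor.

```bash
python3 -m inch '0.8 0 -0.16 0.045 0.42 0 0;0.8 0 -0.155 0.055 0.42 0 0;0.8 0 -0.15 0.065 0.42 0 0;0.8 0 -0.145 0.08 0.42 0 0;0.8 0 -0.14 0.09 0.42 0 0;0.8 0 -0.13 0.1 0.42 0 0;0.8 0 0 0 0 0 0'
python3 - <<'E'
from h import *
from station import camera
delta([.539,-.352,.031],[155,0,95])
c=camera("scene");P=cloud(c,mask(c,"red"))
d=(P-[.6146,-.3458,.005])@R.from_euler("z",5,degrees=True).as_matrix()
k=(d[:,0]>-.125)&(d[:,0]<0)&(abs(d[:,1])<.06)
for a in range(-125,0,12):
    q=d[(abs(d[:,0]*1000-a)<6)&(abs(d[:,1])<.05)];print(a,len(q),len(q) and np.percentile(q[:,2]*1000,[10,50,90]).round())
E
```

```text
time_s: 13.45
ee_pos: [0.538, -0.3522, 0.0353]
eef_rot: [2.708, 0.0, 1.66]
force: [0.3, -0.9, 0.2]
grip_width: 0.0845
grip_force: 0.0
t 13.45 p [ 0.538  -0.3522  0.0353] rpy [155.2   0.   95.1] w 0.0845 q [-0.77  0.55  1.66  0.52  0.7  -1.22]
shift now [ 0.   -0.03  0.14]  after turn [ 0.   -0.03  0.14]
turn [-0.02 -0.    0.01]
-125 67 [1. 3. 5.]
-113 38 [ 1.  4. 11.]
-101 87 [10. 12. 13.]
-89 91 [10. 12. 13.]
-77 112 [ 2. 10. 13.]
-65 75 [0. 3. 8.]
-53 87 [ 1.  4. 12.]
-41 97 [ 1.  4. 12.]
-29 85 [ 1.  4. 13.]
-17 74 [10. 11. 14.]
-5 69 [10. 12. 14.]
```

Window lies flat in the tray (12 mm high from one end to the other). Withdrawing and going for the red template.

```bash
python3 -m inch '0.8 0 -0.1 -0.4 0 0 0;0.8 0 0 -0.8 0 0 0;0.8 0 0 -1 0 0 0;0.5 0 0 -1 0.8 0 0;0.5 0 0 -1 0.8 0 0;0.5 0 0 -0.6 0.88 0 0'
python3 -m inch '0.2 0.5 0 0 0 0 -1;0.2 0.5 0 0 0 0 -1;0.2 0.5 0 0 0 0 -1;0.2 0.5 0 0 0 0 -1;0.2 0.5 0 0 0 0 -1;0.2 0.5 0 0 0 0 -1;0.2 0.5 0 0 0 0 -1;0.2 0.2 0 0 0 0 -0.91;0.2 0 0 0 0 0 0'
python3 -c "
from h import *
delta([.431,-.050,.10],[180,0,174.2])"
```

```text
time_s: 14.25
ee_pos: [0.4821, -0.3579, 0.1704]
eef_rot: [-3.14, 0.002, 1.657]
force: [-0.8, -0.4, -0.7]
grip_width: 0.0705
grip_force: 0.0
time_s: 15.38
ee_pos: [0.4201, -0.2747, 0.1679]
eef_rot: [3.141, 0.001, 3.038]
force: [1.0, -0.1, -0.1]
grip_width: 0.0564
grip_force: 0.0
t 15.38 p [ 0.4201 -0.2747  0.1679] rpy [1.800e+02 1.000e-01 1.741e+02] w 0.0564 q [-0.65  0.23  1.7   0.    1.21 -2.12]
shift now [0.42 7.49 2.27]  after turn [0.4  7.49 2.26]
turn [ 0.    0.01 -0.01]
```

```bash
python3 -m inch '0.2 0.06 0.94 0.1 0 0 0;0.2 0.06 0.94 0.1 0 0 0;0.2 0.06 0.94 0.1 0 0 0;0.2 0.06 0.94 0.1 0 0 0;0.2 0.06 0.94 0.1 0 0 0;0.2 0.06 0.94 0.2 0 0 0;0.2 0.06 0.94 0.3 0 0 0;0.2 0 0.91 0.4 0 0 0;0.2 0 0 0.6 0 0 0;0.2 0 0 0 0 0 0'
python3 - <<'E'
from h import *
from station import camera
delta([.431,-.050,.013],[180,0,174.2])
c=camera("wrist");P=cloud(c,np.ones(c["img"].shape[:2]));P=P[(P[:,2]>.028)&(P[:,2]<.042)&(np.hypot(P[:,0]-.431,P[:,1]+.05)<.05)];print(len(P),rect(P),P.mean(0))
E
```

```text
time_s: 16.62
ee_pos: [0.4306, -0.0497, 0.1068]
eef_rot: [3.141, -0.002, 3.036]
force: [0.6, 0.0, 0.2]
grip_width: 0.0565
grip_force: 0.0
t 16.62 p [ 0.4306 -0.0497  0.1068] rpy [ 1.80e+02 -1.00e-01  1.74e+02] w 0.0565 q [-0.2   0.16  1.94  0.    1.04 -1.67]
shift now [-0.02 -0.01  3.13]  after turn [-0.01 -0.01  3.13]
turn [ 0.   -0.01 -0.02]
1751 [ 4.3200e-01 -5.0000e-02  6.3658e+01  1.3873e+01 -5.6690e+00] [ 0.42968993 -0.04986027  0.03586158]
```

```bash
python3 -m inch '0.2 0 0 0.8 0 0 0;0.2 0 0 0.8 0 0 0;0.2 0 0 0.8 0 0 0;0.2 0 0 0.5 0 0 0;0.2 0 0 0.22 0 0 0;-1 0 0 0 0 0 0;-1 0 0 0 0 0 0;-1 0 0 0 0 0 0;-1 0 0 0 0 0 0;-1 0 0 0 0 0 0' 30
python3 -m inch '-1 0 0 0 0 0 0;-1 0 0 -0.3 0 0 0;-1 0 0 -1 0 0 0;-1 0 0 -1 0 0 0;-1 0 0 -1 0 0 0;-1 0 0 -0.2 0 0 0;-1 0 0 0 0 0 0'
python3 - <<'E'
from h import *
c=R.from_euler("z",5,degrees=True).apply([-.066,0,0])+[.509,-.355,0];print(c)
delta([c[0],c[1],.10],[180,0,95])
E
```

```text
time_s: 17.92
ee_pos: [0.4313, -0.05, 0.014]
eef_rot: [-3.142, 0.0, 3.039]
force: [-0.2, 0.2, 2.7]
grip_width: 0.0136
grip_force: 30.0
time_s: 18.8
ee_pos: [0.431, -0.0499, 0.1184]
eef_rot: [3.142, -0.0, 3.039]
force: [-0.8, -0.2, -1.0]
grip_width: 0.0138
grip_force: 30.0
[ 0.44325115 -0.36075228  0.        ]
t 18.8 p [ 0.431  -0.0499  0.1184] rpy [180.   -0.  174.1] w 0.0138 q [-0.2   0.14  1.93  0.    1.07 -1.67]
shift now [ -1.47 -10.26   0.61]  after turn [-10.36  -0.49   0.61]
turn [-0.   -0.    7.91]
```

```bash
python3 -m inch '-1 0 -0.9 0 0 0 1;-1 0 -0.9 0 0 0 1;-1 0 -0.9 0 0 0 1;-1 0 0 0 0 0 1;-1 0 0 0 0 0 1;-1 0 0 0 0 0 1;-1 0 0 0 0 0 1;-1 0 0 0 0 0 0.91;-1 0 0 0 0 0 0'
python3 -c "
from h import *
delta([.4433,-.3608,.10],[180,0,95])"
```

```text
time_s: 19.92
ee_pos: [0.4087, -0.1269, 0.1177]
eef_rot: [-3.14, -0.001, 1.66]
force: [-0.8, 0.4, 0.3]
grip_width: 0.0137
grip_force: 30.0
t 19.93 p [ 0.4087 -0.1269  0.1177] rpy [-1.799e+02 -1.000e-01  9.510e+01] w 0.0137 q [-0.39  0.13  1.95 -0.    1.06 -0.48]
shift now [-7.87  0.46  0.58]  after turn [-7.87  0.47  0.59]
turn [-0.01 -0.01  0.01]
```

```bash
python3 -m inch '-1 -0.98 0.06 0 0 0 0;-1 -0.98 0.06 0 0 0 0;-1 -0.98 0.06 0 0 0 0;-1 -0.98 0.06 0 0 0 0;-1 -0.98 0.06 0 0 0 0;-1 -0.98 0.06 0 0 0 0;-1 -0.98 0.06 0 0 0 0;-1 -0.98 0.06 0 0 0 0;-1 0 0 0.5 0 0 0;-1 0 0 0.5 0 0 0'
python3 -m inch '-1 0 0 0.7 0 0 0;-1 0 0 0.6 0 0 0;-1 0 0 0 0 0 0'
python3 -c "
from h import *
delta([.4433,-.3608,.019],[180,0,95])"
```

```text
time_s: 21.18
ee_pos: [0.4437, -0.3592, 0.0869]
eef_rot: [-3.14, -0.002, 1.661]
force: [0.3, 0.6, -0.7]
grip_width: 0.0141
grip_force: 30.0
time_s: 21.55
ee_pos: [0.4436, -0.359, 0.0481]
eef_rot: [-3.14, -0.002, 1.66]
force: [0.2, -0.3, -1.8]
grip_width: 0.014
grip_force: 30.0
t 21.55 p [ 0.4436 -0.359   0.0481] rpy [-1.799e+02 -1.000e-01  9.510e+01] w 0.014 q [-0.74  0.52  1.6   0.    1.02 -0.83]
shift now [-0.06 -0.01  0.97]  after turn [-0.06 -0.02  0.97]
turn [-0.01 -0.01  0.01]
```

```bash
python3 -m inch '-1 0 0 0.4 0 0 0;-1 0 0 0.3 0 0 0;-1 0 0 0.15 0 0 0;-1 0 0 0.08 0 0 0;-1 0 0 0.03 0 0 0;-1 0 0 0 0 0 0'
python3 -m inch '-1 0 0 0.04 0 0 0;-1 0 0 0 0 0 0'
```

```text
time_s: 22.3
ee_pos: [0.4443, -0.3602, 0.0212]
eef_rot: [3.141, 0.0, 1.659]
force: [-0.1, -0.3, -1.5]
grip_width: 0.0136
grip_force: 30.0
time_s: 22.55
ee_pos: [0.4442, -0.3601, 0.0198]
eef_rot: [-3.142, -0.0, 1.659]
force: [-1.0, -0.0, -1.4]
grip_width: 0.0138
grip_force: 30.0
```

```bash
python3 -m inch '-1 0 0 0.04 0 0 0;-0.65 0 0 0 0 0 0;-0.5 0 0 0 0 0 0;-0.4 0 0 0 0 0 0;-0.3 0 0 0 0 0 0;-0.3 0 0 -0.4 0 0 0;-0.3 0 0 -1 0 0 0;-0.3 0 0 -1 0 0 0;-0.3 0 0 -1 0 0 0;-0.3 0 0 -0.5 0 0 0'
python3 -m inch '0.2 0.7 0 0 0 0 1;0.2 0.7 0 0 0 0 1;0.2 0.7 0 0 0 0 1;0.2 0.5 0 0 0 0 1;0.2 0 0 0 0 0 1;0.2 0 0 0 0 0 1;0.2 0 0 0 0 0 1;0.2 0 0 0 0 0 0.91;0.2 0 0 0 0 0 0'
python3 - <<'E'
from h import *
from station import camera
delta([.472,-.161,.10],[180,0,15.9])
c=camera("top");cv2.imwrite("pics/t2.png",c["img"])
P=cloud(c,np.ones(c["img"].shape[:2]));d=(P-[.509,-.355,0])@R.from_euler("z",5,degrees=True).as_matrix()
q=P[(abs(d[:,0])<.115)&(abs(d[:,1])<.08)&(P[:,2]>.03)&(P[:,2]<.06)];print("rib in tray",len(q),rect(q),q[:,2].mean())
E
```

```text
time_s: 23.8
ee_pos: [0.4446, -0.3604, 0.1379]
eef_rot: [3.14, 0.002, 1.659]
force: [-0.2, -0.1, -0.3]
grip_width: 0.0329
grip_force: 0.0
time_s: 24.92
ee_pos: [0.4558, -0.2843, 0.1355]
eef_rot: [-3.141, 0.0, 0.279]
force: [0.3, -0.3, -0.1]
grip_width: 0.0566
grip_force: 0.0
t 24.93 p [ 0.4558 -0.2843  0.1355] rpy [-180.    0.   16.] w 0.0566 q [-0.63  0.34  1.64 -0.    1.16  0.67]
shift now [ 1.65 -3.8   1.18]  after turn [ 1.64 -3.8   1.18]
turn [-0.    0.    0.01]
rib in tray 0 [0. 0. 0. 0. 0.] nan<stdin>:6: RuntimeWarning: Mean of empty slice.
  ret = ret.dtype.type(ret / rcount)
```

View pics/t2.png

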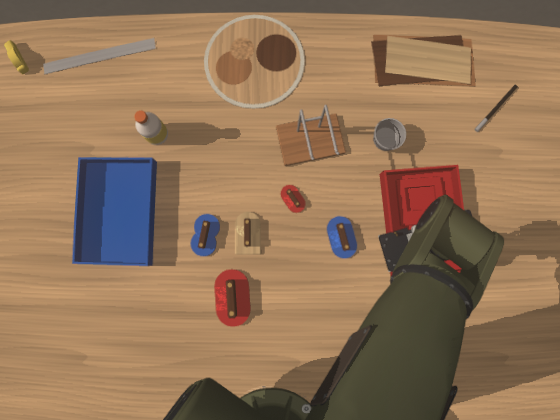

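The window lies flat at the far end of the red tray (422,195), the rest of the tray is hidden by the arm, and nothing else has moved. On to the blue oval.

```bash
python3 -m inch '0.2 0.41 -0.95 0 0 0 0;0.2 0.41 -0.95 0 0 0 0;0.2 0.41 -0.95 0.2 0 0 0;0.2 0.41 -0.95 0.5 0 0 0;0.2 0 0 0.4 0 0 0;0.2 0 0 0 0 0 0'
python3 - <<'E'
from h import *
from station import camera
c=camera("wrist");P=cloud(c,np.ones(c["img"].shape[:2]));P=P[(P[:,2]>.028)&(P[:,2]<.042)&(np.hypot(P[:,0]-.472,P[:,1]+.161)<.05)];r=rect(P);print(len(P),r)
delta([r[0],r[1],.013],[180,0,r[4]])
c=camera("scene");P=cloud(c,np.ones(c["img"].shape[:2]));d=(P-[.509,-.355,0])@R.from_euler("z",5,degrees=True).as_matrix()
q=P[(abs(d[:,0])<.115)&(abs(d[:,1])<.08)&(P[:,2]>.03)&(P[:,2]<.06)];print("red tray rib",len(q),len(q) and rect(q),q[:,2].mean())
E
```

```text
time_s: 25.72
ee_pos: [0.4716, -0.1616, 0.102]
eef_rot: [-3.141, 0.001, 0.28]
force: [1.7, -0.0, 0.1]
grip_width: 0.0564
grip_force: 0.0
1836 [ 0.474 -0.162 63.402 13.979 15.287]
t 25.77 p [ 0.4719 -0.1619  0.1026] rpy [-180.    0.   16.] w 0.056 q [-0.4   0.3   1.78 -0.    1.06  0.89]
shift now [0.07 0.02 2.99]  after turn [0.07 0.02 2.99]
turn [-0.    0.    0.07]
red tray rib 108 [ 0.438 -0.377 94.819 40.497 63.244] 0.03937959003716199
```

```bash
python3 -m inch '0.2 0.07 0.02 0.8 0 0 0;0.2 0 0 0.8 0 0 0;0.2 0 0 0.8 0 0 0;0.2 0 0 0.4 0 0 0;0.2 0 0 0.16 0 0 0;-1 0 0 0 0 0 0;-1 0 0 0 0 0 0;-1 0 0 0 0 0 0;-1 0 0 0 0 0 0;-1 0 0 0 0 0 0' 30
python3 -m inch '-1 0 0 0 0 0 0;-1 0 0 -0.3 0 0 0;-1 0 0 -1 0 0 0;-1 0 0 -1 0 0 0;-1 0 0 -1 0 0 0;-1 0 0 -0.2 0 0 0'
python3 -m inch '-1 -0.2 -0.8 0 0 0 -1;-1 0 -0.5 0 0 0 -1;-1 0 0 0 0 0 -1;-1 0 0 0 0 0 -1;-1 0 0 0 0 0 -1;-1 0 0 0 0 0 -1;-1 0 0 0 0 0 -1;-1 0 0 0 0 0 -0.41;-1 0 0 0 0 0 0'
python3 -c "
from h import *
delta([.538,.3715,.10],[180,0,90])
c=load('top0.npz');P=cloud(c,np.ones(c['img'].shape[:2]));P=P[(P[:,2]>.06)&(P[:,1]>.15)&(P[:,0]>.55)];print('bottle',rect(P),P[:,2].max())"
```

```text
time_s: 27.08
ee_pos: [0.4742, -0.1613, 0.014]
eef_rot: [3.141, -0.0, 0.278]
force: [0.2, -0.8, 1.6]
grip_width: 0.014
grip_force: 30.0
time_s: 27.82
ee_pos: [0.4748, -0.1615, 0.1207]
eef_rot: [3.14, -0.003, 0.278]
force: [0.1, -0.6, -0.8]
grip_width: 0.0137
grip_force: 30.0
time_s: 28.95
ee_pos: [0.4548, -0.1262, 0.118]
eef_rot: [-3.14, -0.0, 1.571]
force: [0.3, -0.2, -1.2]
grip_width: 0.0136
grip_force: 30.0
t 28.95 p [ 0.4548 -0.1262  0.118 ] rpy [-179.9   -0.    90. ] w 0.0136 q [-0.35  0.23  1.83  0.    1.08 -0.35]
shift now [16.59  2.77  0.6 ]  after turn [16.59  2.77  0.6 ]
turn [-0.01 -0.    0.  ]
bottle [  0.715   0.28   57.207  47.75  -49.419] 0.15597884015371946
```

```bash
python3 -m inch '-1 0.98 0 0 0 0 0;-1 0.98 0 0 0 0 0;-1 0.98 0 0 0 0 0;-1 0.98 0 0 0 0 0;-1 0.98 0 0 0 0 0;-1 0.98 0 0 0 0 0;-1 0.98 0 0 0 0 0;-1 0.98 0 0 0 0 0;-1 0.98 0.3 0 0 0 0;-1 0.98 0.3 0 0 0 0'
python3 -m inch '-1 0.98 0.3 0 0 0 0;-1 0.98 0.3 0 0 0 0;-1 0.98 0.3 0 0 0 0;-1 0.98 0.3 0 0 0 0;-1 0.98 0.3 0 0 0 0;-1 0.98 0.3 0 0 0 0;-1 0.9 0.37 0 0 0 0;-1 0 0 0.8 0 0 0;-1 0 0 0.8 0 0 0;-1 0 0 0 0 0 0'
python3 -c "
from h import *
delta([.538,.3715,.019],[180,0,90])"
```

```text
time_s: 30.2
ee_pos: [0.473, 0.1686, 0.1184]
eef_rot: [-3.141, 0.0, 1.569]
force: [0.6, -0.6, -1.3]
grip_width: 0.0138
grip_force: 30.0
time_s: 31.45
ee_pos: [0.537, 0.3705, 0.0684]
eef_rot: [-3.138, 0.002, 1.57]
force: [-0.2, -0.3, -1.1]
grip_width: 0.0138
grip_force: 30.0
t 31.45 p [0.537  0.3705 0.0684] rpy [-1.798e+02  1.000e-01  8.990e+01] w 0.0138 q [0.55 0.66 1.33 0.   1.16 0.55]
shift now [0.04 0.04 1.65]  after turn [0.03 0.03 1.65]
turn [-0.02  0.01 -0.01]
```

```bash
python3 -m inch '-1 0 0 0.6 0 0 0;-1 0 0 0.5 0 0 0;-1 0 0 0.3 0 0 0;-1 0 0 0.13 0 0 0;-1 0 0 0.06 0 0 0;-1 0 0 0.04 0 0 0;-1 0 0 0 0 0 0'
python3 -m inch '-1 0 0 0.03 0 0 0;-1 0 0 0 0 0 0'
```

```text
time_s: 32.33
ee_pos: [0.5381, 0.3712, 0.0221]
eef_rot: [3.141, -0.0, 1.571]
force: [0.1, 0.4, -1.4]
grip_width: 0.0136
grip_force: 30.0
time_s: 32.58
ee_pos: [0.538, 0.3711, 0.021]
eef_rot: [3.142, -0.0, 1.571]
force: [-0.3, 0.1, -0.2]
grip_width: 0.0138
grip_force: 30.0
```

```bash
python3 -m inch '-1 0 0 0.05 0 0 0;-1 0 0 0 0 0 0'
python3 -m inch '-0.65 0 0 0 0 0 0;-0.5 0 0 0 0 0 0;-0.4 0 0 0 0 0 0;-0.3 0 0 0 0 0 0;-0.3 0 0 -0.4 0 0 0;-0.3 0 0 -1 0 0 0;-0.3 0 0 -1 0 0 0;-0.3 0 0 -1 0 0 0;-0.3 0 0 0 0 0 0'
python3 -m inch '0.2 -0.7 0 0 0 0 -1;0.2 -0.7 0 0 0 0 -1;0.2 -0.5 0 0 0 0 -1;0.2 -0.3 0 0 0 0 -1;0.2 0 0 0 0 0 -1;0.2 0 0 0 0 0 -1;0.2 0 0 0 0 0 -1;0.2 0 0 0 0 0 -0.84;0.2 0 0 0 0 0 0'
python3 -c "
from h import *
delta([.4752,.1593,.10],[180,0,168.4])"
```

```text
time_s: 32.83
ee_pos: [0.538, 0.3711, 0.0193]
eef_rot: [-3.141, 0.0, 1.571]
force: [0.5, -0.7, -0.4]
grip_width: 0.0138
grip_force: 30.0
time_s: 33.95
ee_pos: [0.539, 0.3717, 0.1248]
eef_rot: [3.137, -0.003, 1.571]
force: [0.3, 0.0, -0.7]
grip_width: 0.0328
grip_force: 0.0
time_s: 35.08
ee_pos: [0.5511, 0.3074, 0.1208]
eef_rot: [-3.141, -0.001, 2.939]
force: [0.3, 0.4, -0.3]
grip_width: 0.0563
grip_force: 0.0
t 35.08 p [0.5511 0.3074 0.1208] rpy [-180.    -0.   168.4] w 0.0563 q [ 0.45  0.55  1.36  0.    1.23 -0.92]
shift now [ 1.48 -5.34  0.7 ]  after turn [ 1.48 -5.34  0.69]
turn [-0. -0. -0.]
```

```bash
python3 -m inch '0.2 0.25 -0.9 0 0 0 0;0.2 0.25 -0.9 0 0 0 0;0.2 0.25 -0.9 0 0 0 0;0.2 0.25 -0.9 0.1 0 0 0;0.2 0.25 -0.9 0.3 0 0 0;0.2 0.23 -0.84 0.3 0 0 0;0.2 0 0 0 0 0 0'
python3 - <<'E'
from h import *
from station import camera
c=camera("wrist");P=cloud(c,np.ones(c["img"].shape[:2]));P=P[(P[:,2]>.028)&(P[:,2]<.042)&(np.hypot(P[:,0]-.475,P[:,1]-.159)<.05)];r=rect(P);print(len(P),r)
delta([r[0],r[1],.013],[180,0,r[4]+180])
E
```

```text
time_s: 35.95
ee_pos: [0.475, 0.1585, 0.0999]
eef_rot: [-3.141, -0.001, 2.935]
force: [-0.1, -0.7, 0.6]
grip_width: 0.0559
grip_force: 0.0
1836 [  0.476   0.159  63.084  14.023 -10.792]
t 36.0 p [0.4757 0.1593 0.1005] rpy [-180.    -0.   168.2] w 0.0568 q [ 0.25  0.31  1.77  0.    1.06 -1.12]
shift now [-0.01 -0.01  2.92]  after turn [-0.01 -0.01  2.92]
turn [-0.  -0.  -0.1]
```

```bash
python3 -m inch '0.2 0 0 0.8 0 0 0;0.2 0 0 0.8 0 0 0;0.2 0 0 0.8 0 0 0;0.2 0 0 0.35 0 0 0;0.2 0 0 0.14 0 0 0;-1 0 0 0 0 0 0;-1 0 0 0 0 0 0;-1 0 0 0 0 0 0;-1 0 0 0 0 0 0;-1 0 0 0 0 0 0' 30
python3 -m inch '-1 0 0 0 0 0 0;-1 0 0 -0.3 0 0 0;-1 0 0 -1 0 0 0;-1 0 0 -1 0 0 0;-1 0 0 -1 0 0 0;-1 0 0 0 0 0 0'
python3 -m inch '-1 0 0 0 0 0 1;-1 0 0 0 0 0 1;-1 0 0 0 0 0 1;-1 0 0 0 0 0 1;-1 0 0 0 0 0 1;-1 0 0 0 0 0 1;-1 0 0 0 0 0 1;-1 0 0 0 0 0 0.88;-1 0 0 0 0 0 0'
python3 -c "
from h import *
delta([.453,.3715,.10],[180,0,90])"
```

```text
time_s: 37.25
ee_pos: [0.4758, 0.1595, 0.014]
eef_rot: [3.142, 0.0, 2.94]
force: [-0.6, -0.1, 1.6]
grip_width: 0.0134
grip_force: 30.0
time_s: 38.0
ee_pos: [0.4767, 0.1598, 0.1149]
eef_rot: [3.14, 0.004, 2.94]
force: [0.3, -0.2, -1.9]
grip_width: 0.0137
grip_force: 30.0
time_s: 39.12
ee_pos: [0.4753, 0.1594, 0.1118]
eef_rot: [-3.14, 0.0, 1.565]
force: [-0.0, -0.4, -1.1]
grip_width: 0.0137
grip_force: 30.0
t 39.12 p [0.4753 0.1594 0.1118] rpy [-179.9    0.    89.7] w 0.0137 q [0.25 0.3  1.76 0.   1.09 0.26]
shift now [ 7.07 -0.78  0.39]  after turn [ 7.07 -0.74  0.39]
turn [-0.01  0.   -0.03]
```

```bash
python3 -m inch '-1 0.9 -0.1 0 0 0 0;-1 0.9 -0.1 0 0 0 0;-1 0.9 -0.1 0 0 0 0;-1 0.9 -0.1 0 0 0 0;-1 0.9 -0.1 0 0 0 0;-1 0.9 -0.1 0 0 0 0;-1 0.9 -0.1 0 0 0 0;-1 0.77 -0.08 0 0 0 0;-1 0 0 0.8 0 0 0;-1 0 0 0.8 0 0 0'
python3 -m inch '-1 0 0 0.6 0 0 0;-1 0 0 0.4 0 0 0;-1 0 0 0.2 0 0 0;-1 0 0 0.1 0 0 0;-1 0 0 0 0 0 0'
python3 -c "
from h import *
delta([.453,.3715,.019],[180,0,90])"
```

```text
time_s: 40.38
ee_pos: [0.4533, 0.3718, 0.0634]
eef_rot: [-3.141, 0.0, 1.569]
force: [0.0, 0.0, -1.1]
grip_width: 0.0139
grip_force: 30.0
time_s: 41.0
ee_pos: [0.4539, 0.3719, 0.0261]
eef_rot: [3.141, -0.0, 1.565]
force: [0.2, -0.4, -0.8]
grip_width: 0.0136
grip_force: 30.0
t 41.0 p [0.4539 0.3719 0.0261] rpy [180.   -0.   89.6] w 0.0136 q [0.62 0.58 1.57 0.   0.99 0.63]
shift now [-0.01 -0.03  0.24]  after turn [-0.01 -0.03  0.24]
turn [ 0.   -0.   -0.04]
```

```bash
python3 -m inch '-1 0 0 0.1 0 0 0;-1 0 0 0.08 0 0 0;-1 0 0 0.05 0 0 0;-1 0 0 0 0 0 0'
python3 -m inch '-0.65 0 0 0 0 0 0;-0.5 0 0 0 0 0 0;-0.4 0 0 0 0 0 0;-0.3 0 0 0 0 0 0;-0.3 0 0 -0.4 0 0 0;-0.3 0 0 -1 0 0 0;-0.3 0 0 -1 0 0 0;-0.3 0 0 -1 0 0 0;-0.3 0 0 -1 0 0 0;-0.3 0 0 -1 0 0 0'
python3 -m inch '-0.3 -0.9 -0.7 -0.3 0 0 0;-0.3 -0.9 -0.7 -0.3 0 0 0;-0.3 -0.9 -0.5 0 0 0 0;-0.3 -0.9 0 0 0 0 0;-0.3 -0.9 0 0 0 0 0;-0.3 -0.9 0 0 0 0 0;-0.3 -0.9 0 0 0 0 0;-0.3 -0.9 0 0 0 0 0;-0.3 -0.9 0 0 0 0 0;-0.3 0 0 0 0 0 0'
python3 - <<'E'
from h import *
from station import camera
delta()
c=camera("top");cv2.imwrite("pics/t3.png",c["img"]);P=cloud(c,np.ones(c["img"].shape[:2]))
for n,ce,yaw in(("red",(.509,-.355,0),5),("blue",(.528,.3715,0),0)):
    d=(P-ce)@R.from_euler("z",yaw,degrees=True).as_matrix()
    q=d[(abs(d[:,0])<.113)&(abs(d[:,1])<.078)&(d[:,2]>.034)&(d[:,2]<.06)]
    for s in((-1,-.03),(-.03,1)):
        t=q[(q[:,0]>s[0])&(q[:,0]<s[1])]
        if len(t)>5: print(n,rect(t),t[:,2].mean().round(4))
E
```

```text
time_s: 41.5
ee_pos: [0.4537, 0.3718, 0.019]
eef_rot: [3.142, -0.0, 1.564]
force: [-1.0, -0.7, 0.8]
grip_width: 0.0137
grip_force: 30.0
time_s: 42.75
ee_pos: [0.4536, 0.3717, 0.1829]
eef_rot: [3.141, -0.001, 1.564]
force: [-0.5, 0.4, 0.2]
grip_width: 0.0328
grip_force: 0.0
time_s: 44.0
ee_pos: [0.3952, 0.1282, 0.1998]
eef_rot: [3.14, -0.0, 1.562]
force: [0.5, 0.8, -0.5]
grip_width: 0.0329
grip_force: 0.0
t 44.0 p [0.3952 0.1282 0.1998] rpy [179.9  -0.   89.5] w 0.0329 q [ 0.23 -0.    1.88 -0.    1.26  0.23]
turn [0. 0. 0.]
red [-6.7000e-02  0.0000e+00  6.2885e+01  1.4157e+01  8.9818e+01] 0.042
blue [-7.6000e-02 -1.0000e-03  6.1663e+01  1.3957e+01 -8.9175e+01] 0.0415
blue [ 8.0000e-03 -2.0000e-03  6.1010e+01  1.4308e+01 -8.9953e+01] 0.0414
```

View pics/t3.png

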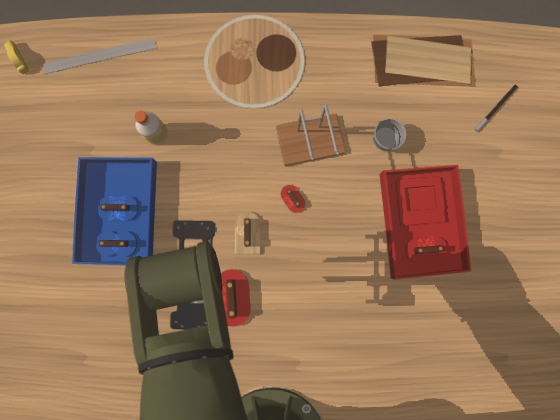

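Both reds lie flat in the red tray: window (422,200), oval (430,248). Both blues lie flat in the blue tray: (118,208) and (115,243). The wood template, bottle, tin and look-alikes have not moved, and the arm is clear of everything.

```bash
python3 -c "
from station import ticket
print(ticket.hand_in())"
```

```text
the job is handed in; nothing more can be done
None
```

The job is handed in at about 44 s: the red window and red template lie flat in the red tray, both blue templates lie flat in the blue tray, and everything else is where it was.

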